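# Bed a sink drain tube in a V-block jig and clamp it

### The job

A new sink drain tube is about to be marked for length: take it from the white rack and lower it gently into the V-block jig, midway along the jig, not letting go before it rests in the V, and press it down with a light but definite push (about 10 N) for a second so that it beds in both saddles. Then swing the jig's clamp arm down onto the tube, press the arm's cross bar with about another 10 N for a second, and let go, leaving the tube held under the foot. The tube is thin-walled: never ram or slam it; leave the soap bottle, the glass and the wrench alone.

Things in the scene. Friction and masses are not known exactly. Their poses are not given: they have to be found in the camera images.
- tube: Plain bright steel drain tube, 32 mm diameter, 140 mm long, about 0.15 to 0.3 kg. Origin at its middle, on its axis; x runs along the tube (it may roll, so its y and z mean nothing). It starts lying on the white rack, its axis 36 mm above the counter.
- rack: White plastic rack fixed to the counter, 150 x 80 mm, base 5 mm thick; two cross rests 14 mm wide at x = -60 and +60 mm, 20 mm high with lips to 30 mm, carry the tube along the rack's x, leaving the tube's middle free for fingers. Origin: centre of its underside.
- vblock: V-block jig fixed to the counter: aluminium base 260 x 100 x 20 mm (x -115 to +145 mm). Origin: underside of the base, midway between the saddles; x runs along the V towards the clamp hinge, z up. Two grey 90-degree V-saddles at x = -50 and +50 mm, each 30 mm long and 64 mm wide, leave a 70 mm gap for fingers; saddle tops are 20 mm above the V apex, the flat floor of the gap 10 mm below it.
- v_nominal (a point): Fixed point on the jig, x = 0, y = 0, z = 62.6 mm: where a bedded tube's middle lies at the lowest, central saddle setting. Both saddles form one rigid unit, locked at a different UNREPORTED setting each time: 0 to 20 mm higher than this and -4 to +4 mm sideways (jig y). The bedded tube's axis thus lies 62.6 to 82.6 mm above the counter: find it by feel.
- clamp (a joint): Clamp arm angle, rad: 0 = level, grows as it rises (to 1.75); starts 1.35 to 1.55, clear of the way down into the V. The arm, a steel strap 20 mm wide, 12 mm thick, reaches from the hinge to jig -x, over the tube when down. Damped stiff hinge: it stays where it starts, below about 1 rad it sinks slowly by itself (under 0.5 rad/s); a few newtons at the bar move it. Down on a bedded tube it reads 0.05 to 0.38.
- hinge (a point): Middle of the clamp's hinge line, at jig x = +125 mm, y = 0, z = 96 mm; the line is parallel to jig y, between two fixed posts 108 mm high, 30 mm long (x), 60 mm wide over both.
- clamp_bar (a point): Middle of the black cross bar at the free end of the clamp arm, on the arm's centre line 115 mm from the hinge line; the bar is 14 mm in diameter, 80 mm long, parallel to the hinge (jig y). Push it down to close the clamp, from above or from its far (+x) side while the arm is steep.
- foot: Black rubber foot (16 mm diameter, 24 mm long roller shape, axis along jig y) under the clamp arm, 70 mm from the hinge line, on a short spring (4 N per mm, 5 mm travel). It presses on the tube above the saddle near the hinge. Because of leverage, it presses with about 1.6 times the push on the bar. Origin: its centre.
- soap: Blue soap bottle, 56 mm diameter, 150 mm high; origin under its base. Leave alone.
- glass: Drinking glass, 72 mm diameter, 90 mm high; origin under its base. Leave alone.
- wrench: Steel wrench lying on the counter, origin under its middle. Leave alone.

How it is judged:
By the outcome, as a careful person would: the job done as asked, in the order asked, and still so for the second after the job is handed in, with the robot touching nothing.
It also fails if it takes over 72 s, if anything falls off the work surface, if the arm or the gripper's body presses on something with over 40 N, if the wrist force passes 120 N, or if a joint passes its speed limit or range.

### The arm

A 6-joint arm with a two-finger parallel gripper is mounted at the origin on the work surface. World frame = base frame: x ahead of the robot, y to its left, z up, the work surface at z = 0. Lengths are in m, angles in rad, forces in N, time in s.
With the tool pointing down it reaches from about 0.275 to 0.825 m from the base axis. Payload 4.9 kg.
Tool frame: the origin (TCP) lies where the fingers leave the gripper's body, on its centre line; the fingertips stand finger_overhang ahead of it and the grasp point (between the pads) lies 54 mm ahead of it (finger_overhang is the distance from the TCP to the fingertips, in m); z points along the fingers, y is the direction in which the jaws open and shut (so a half turn about z gives the same grasp; the last joint's range is limited). The gripper opens to 85 mm and grips with 20 to 120 N. Pads are 22 mm wide; open, the fingers measure 114 mm over their backs; the gripper's body (76 mm by 85 mm) begins 54 mm behind the grasp point. The pads swing forward as they close: fully open they stand 13 mm farther back than shut.
Start: joints at [1.213, 0.326, -0.193, 1.052, 0, 1.437], TCP at [0.122, 0.536, 0.304] pointing down, gripper open.
Joint ranges: [-2.65, 2.65], [-0.97, 1.79], [-1.3, 1.35], [-1.93, 2.1], [-1.47, 1.37], [-3.14, 3.14]. Speed limits (rad/s): [2.57, 2.57, 3.14, 3.14, 3.14, 3.14].

### API

Orientations are given as [roll, pitch, yaw] about the fixed x, y, z axes, in that order (R = Rz(yaw) Ry(pitch) Rx(roll)).
In Python, from station import * gives the robot as it stands.
- The arm moves only by the tool send_rows, never from a script. Its argument "moves" is a list of rows, each an object with "slide": the shift along the tool's x, y, z in m, a list of three; "rotation": the turn, a rotation vector about the tool's x, y, z in degrees, a list of three; "gripper": the opening, from -1 (shut) to 1 (fully open). A call has 1 to 10 rows; each row shifts and turns the pose as measured when the row begins, along the tool's axes as they then stand; what a row does not reach is not made up. A row lasts 1/12 s, in which the tool goes at most 41.7 mm and 7.16 degrees, less where a joint would pass 70% of its speed; a pose out of reach is approached as far as the arm can. A call with a gripper value outside its range is refused whole. The fingers move at their own pace and stop on an object; the grip force is fixed at half the most. Time passes only in rows, so rows that do not move let the fingers close. It gives the time, the measured TCP pose, the force and the opening at its end, in the units of the state.
- state(): the state, without advancing time (a new reading comes with each control period).
- snapshot(name): name is "scene" or "side" or "wrist"; returns (picture, depth): 400x640x3 uint8, blue, green, red; 400x640 float32, m along the optical axis (not along the pixel's ray), 0 where there is no reading.
- camera_info(name): a dict with "intrinsics" (3x3 intrinsics, pixels), "eye" and "attitude" of the camera in the world. Camera axes: x right, y up, looking along -z (the intrinsics and any distortion apply to the point x, -y, -z); pixel columns grow to the right and rows downward; lengths in m; the calibration is good to about 2 mm. A picture is of the moment at which its call begins: read the wrist's pose just before it. camera_info takes no time and is no camera call; for the wrist camera it gives the pose at the moment of the call.
- sign_off(): hands the job in, once; it reports no verdict.
The state is a dict: "clock": time; "joints": joint angles; "qd": joint speeds; "effort": joint torques, N m; "tool_pos": TCP position; "tcp_rot": TCP orientation; "wrist_force": force on the tool from outside, world axes, zero at the start; "ft_torque": the same for the moment, N m; "opening": finger opening in m.
Only numpy, scipy, OpenCV 4.12 (cv2) and the standard library are available. Lean on these libraries where they do the work, as an engineer would, in place of code of your own. Each camera call takes 0.05 s, during which the arm holds its last target.

## Working session

There is one attempt and no reset: what is moved stays moved. The work goes in short steps, Python scripts to look and compute and a tool call to move; the robot and the scene stay as the last step left them, time stands still between calls to the robot, and variables do not carry over. Pictures are saved under pics/ and viewed, and the job is handed in when it is done.

Besides the shell and the picture viewer there is one more tool, called after ">>>" in YAML: its name, and indented under it one key for each argument. send_rows: Moves the arm, as the interface text tells. Its arguments: {"type":"object","properties":{"moves":{"type":"array","items":{"type":"object","properties":{"slide":{"type":"array","items":{"type":"number"}},"rotation":{"type":"array","items":{"type":"number"}},"gripper":{"type":"number"}}}}},"required":["moves"]}

```bash
mkdir -p pics; ls; python3 - <<'E'
from station import *
import cv2,numpy as np
print(state())
for n in ("scene","side"):
    p,d=snapshot(n); cv2.imwrite(f"pics/{n}0.png",p); np.save(f"pics/{n}0.npy",d); print(n,camera_info(n), (d>0).mean())
print(camera_info("wrist"))
E
```

```text
pics
{'clock': 0.0, 'joints': array([ 1.21278934e+00,  3.26947983e-01, -1.93599495e-01,  1.05200727e+00,
        1.60673511e-05,  1.43660595e+00]), 'qd': array([ 0.00034168,  0.00021114,  0.00035553, -0.00097269,  0.00063365,
        0.00110435]), 'effort': array([-8.89444946e-04, -4.43399334e+01,  2.62442672e+01,  1.53486460e-02,
       -1.67518488e-05,  4.01310345e-06]), 'tool_pos': array([0.12188899, 0.53584517, 0.30309357]), 'tcp_rot': array([-3.13985219e+00, -2.51177845e-04,  2.91777581e+00]), 'wrist_force': array([0.53908954, 0.13084558, 0.25908551]), 'ft_torque': array([0.01237703, 0.02605226, 0.01074519]), 'opening': 0.08527842836202865}
scene {'intrinsics': array([[478.89198288,   0.        , 319.94179102],
       [  0.        , 478.89198288, 196.53716279],
       [  0.        ,   0.        ,   1.        ]]), 'eye': array([ 0.94800742, -0.468189  ,  0.90327806]), 'attitude': array([ 0.64680899, -0.00150083,  0.58214107])} 0.99607421875
side {'intrinsics': array([[380.84855935,   0.        , 315.38838039],
       [  0.        , 380.84855935, 201.26114533],
       [  0.        ,   0.        ,   1.        ]]), 'eye': array([ 0.29583147, -0.62662409,  0.54753943]), 'attitude': array([ 1.01199147,  0.01723321, -0.48311449])} 0.99606640625
{'intrinsics': array([[342.42223049,   0.        , 316.10095561],
       [  0.        , 342.42223049, 195.15434764],
       [  0.        ,   0.        ,   1.        ]]), 'eye': array([0.04108691, 0.55483045, 0.37312868]), 'attitude': array([-0.32796643,  0.00192937,  1.34753037])}
```

View pics/scene0.png

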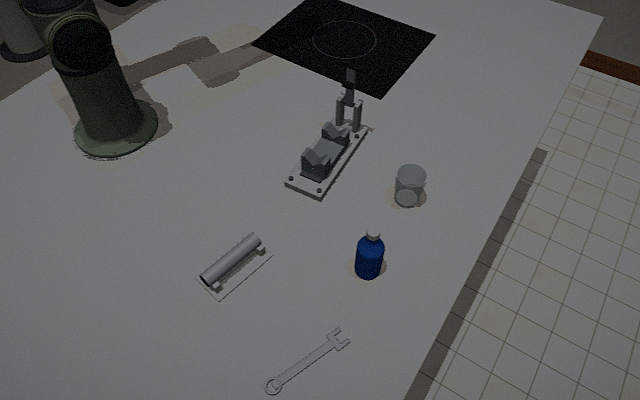

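View pics/side0.png

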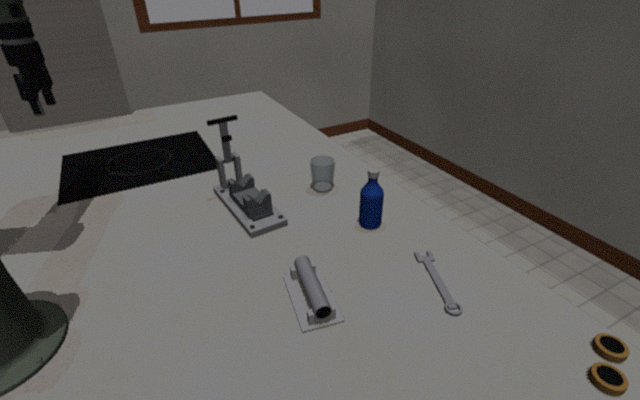

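```bash
cat > h.py <<'E'
from station import *
import cv2,numpy as np
from scipy.spatial.transform import Rotation as Ro
def cam(n): 
    c=camera_info(n); return c["intrinsics"],np.array(c["eye"]),Ro.from_euler('xyz',c["attitude"]).as_matrix()
def rays(n,uv,c=None):
    K,e,R=c or cam(n); uv=np.atleast_2d(uv).astype(float)
    d=np.c_[(uv[:,0]-K[0,2])/K[0,0],-(uv[:,1]-K[1,2])/K[1,1],-np.ones(len(uv))]
    return e,d@R.T
def onz(n,uv,z,c=None):
    e,d=rays(n,uv,c); return e+d*((z-e[2])/d[:,2])[:,None]
def cloud(n,d,c=None):
    v,u=np.mgrid[0:400,0:640]; e,r=rays(n,np.c_[u.ravel(),v.ravel()],c)
    return (e+r*d.ravel()[:,None]).reshape(400,640,3)
def proj(n,P,c=None):
    K,e,R=c or cam(n); q=(np.atleast_2d(P)-e)@R; q=q/-q[:,2:]
    return np.c_[K[0,0]*q[:,0]+K[0,2],-K[1,1]*q[:,1]+K[1,2]]
E
python3 - <<'E'
from h import *
for n in("scene","side"):
    P=cloud(n,np.load(f"pics/{n}0.npy")); 
    im=cv2.imread(f"pics/{n}0.png")
    x0,y0,x1,y1={"scene":(180,50,440,310),"side":(190,100,350,340)}[n]
    k=3 if n=="side" else 3
    c=cv2.resize(np.clip(im[y0:y1,x0:x1]*1.8,0,255).astype(np.uint8),None,fx=2.3,fy=2.3,interpolation=cv2.INTER_CUBIC); cv2.imwrite(f"pics/{n}crop.png",c)
    Z=P[...,2]; print(n,"table z",np.median(Z[np.abs(Z)<.02]))
    m=(Z>.012)&(Z<.4); m=m.astype(np.uint8)
    k,l,s,ce=cv2.connectedComponentsWithStats(m)
    for i in range(1,k):
        if s[i,4]>150: q=P[l==i]; print(s[i],q.min(0).round(3),q.max(0).round(3),q.mean(0).round(3))
E
```

```text
scene table z 0.0003912058669496288
[    0     0   154   156 11637] [-0.514 -0.107  0.012] [0.102 0.116 0.387] [-0.016 -0.018  0.197]
[104   0  33   7 151] [-0.462  0.364  0.022] [-0.364  0.432  0.059] [-0.388  0.383  0.038]
[ 284   58   84  142 4264] [0.463 0.079 0.012] [0.583 0.346 0.22 ] [0.529 0.219 0.059]
[ 394  162   34   44 1149] [0.711 0.172 0.012] [0.78  0.245 0.094] [0.746 0.207 0.061]
[ 354  225   30   54 1187] [ 0.736 -0.034  0.012] [0.79  0.016 0.153] [ 0.768 -0.018  0.089]
[ 199  232   66   61 1250] [ 0.487 -0.229  0.012] [ 0.561 -0.085  0.057] [ 0.529 -0.161  0.044]
side table z -0.0015533963922123029
[    0     0   640   130 44896] [-0.125  0.153  0.012] [2.287 2.166 0.4  ] [1.355 1.31  0.199]
[ 207  115   81  120 3181] [0.464 0.081 0.012] [0.584 0.342 0.217] [0.517 0.215 0.062]
[310 155  26  35 753] [0.711 0.172 0.012] [0.782 0.246 0.09 ] [0.741 0.199 0.06 ]
[ 359  168   25   58 1087] [ 0.734 -0.032  0.012] [0.785 0.015 0.15 ] [ 0.753 -0.017  0.077]
[ 290  256   46   66 1351] [ 0.489 -0.228  0.012] [ 0.561 -0.081  0.053] [ 0.519 -0.169  0.041]
[   0  259   55  123 3549] [ 0.02  -0.09   0.012] [0.089 0.066 0.163] [ 0.058 -0.033  0.059]
[594 333  36  26 595] [ 0.876 -0.515  0.012] [ 0.923 -0.467  0.018] [ 0.898 -0.492  0.014]
[591 362  38  31 738] [ 0.815 -0.544  0.012] [ 0.865 -0.497  0.018] [ 0.838 -0.522  0.015]
```

```bash
python3 - <<'E'
from h import *
from scipy.optimize import least_squares
A=[];T=[];
for n in("scene","side"):
    P=cloud(n,np.load(f"pics/{n}0.npy")).reshape(-1,3)
    def box(a,b): return P[((P>a)&(P<b)).all(1)]
    t=box([.45,-.26,.037],[.6,-.05,.07])
    f=lambda p:np.hypot((t[:,0]-p[0]-p[1]*(t[:,1]+.155))/np.hypot(1,p[1]),t[:,2]-p[2])-.016
    r=least_squares(f,[.525,0,.036],loss='soft_l1',f_scale=.002)
    p=r.x; d=np.array([p[1],1,0]);d/=np.linalg.norm(d); s=(t-[p[0],-.155,p[2]])@d
    print(n,"tube",p,"yaw",np.degrees(np.arctan2(d[1],d[0])),"s",np.percentile(s,[0,1,99,100]).round(4), "mid",(np.array([p[0],-.155,p[2]])+d*(np.percentile(s,.5)+np.percentile(s,99.5))/2).round(4),"rms",r.fun.std())
    b=box([.44,.05,.014],[.6,.37,.026]); print(" base z",np.median(b[:,2]),cv2.minAreaRect(b[:,:2].astype(np.float32)))
    h=box([.44,.05,.175],[.6,.42,.24]); print(" top",h.min(0),h.max(0),h.mean(0))
    for z in np.arange(.03,.225,.01):
        q=box([.44,.05,z-.005],[.6,.42,z+.005]); 
        if len(q): print("  ",round(z,3),len(q),q.min(0)[:2].round(3),q.max(0)[:2].round(3))
E
```

```text
scene tube [0.52345964 0.18017483 0.03627108] yaw 79.78632416533193 s [-0.0726 -0.0722  0.0672  0.0689] mid [ 0.5231 -0.1572  0.0363] rms 0.0015445714676903712
 base z 0.02008401125235254 ((0.522099494934082, 0.21265321969985962), (0.10189823806285858, 0.2634199261665344), 4.719233989715576)
 top [0.47299928 0.30982022 0.17506346] [0.55476939 0.33030968 0.22007963] [0.51571319 0.31670988 0.20696421]
   0.03 230 [0.486 0.091] [0.576 0.336]
   0.04 536 [0.485 0.13 ] [0.563 0.339]
   0.05 311 [0.485 0.129] [0.562 0.337]
   0.06 324 [0.484 0.13 ] [0.563 0.337]
   0.07 428 [0.485 0.13 ] [0.563 0.34 ]
   0.08 82 [0.485 0.137] [0.562 0.34 ]
   0.09 48 [0.485 0.305] [0.545 0.338]
   0.1 95 [0.488 0.305] [0.546 0.335]
   0.11 112 [0.483 0.304] [0.544 0.34 ]
   0.12 29 [0.505 0.315] [0.524 0.327]
   0.13 24 [0.505 0.315] [0.524 0.328]
   0.14 31 [0.505 0.312] [0.524 0.325]
   0.15 11 [0.509 0.314] [0.524 0.324]
   0.16 17 [0.506 0.3  ] [0.528 0.329]
   0.17 86 [0.503 0.296] [0.528 0.327]
   0.18 30 [0.506 0.313] [0.524 0.325]
   0.19 30 [0.506 0.312] [0.524 0.323]
   0.2 33 [0.505 0.311] [0.54
[... 575 characters left out ...]
0.05 257 [0.484 0.131] [0.564 0.336]
   0.06 279 [0.485 0.132] [0.564 0.339]
   0.07 291 [0.484 0.131] [0.563 0.338]
   0.08 49 [0.484 0.306] [0.544 0.342]
   0.09 61 [0.484 0.305] [0.545 0.337]
   0.1 88 [0.483 0.306] [0.545 0.341]
   0.11 62 [0.485 0.307] [0.544 0.335]
   0.12 29 [0.505 0.315] [0.524 0.325]
   0.13 28 [0.505 0.315] [0.524 0.327]
   0.14 27 [0.505 0.315] [0.524 0.324]
   0.15 19 [0.505 0.315] [0.525 0.328]
   0.16 28 [0.504 0.298] [0.527 0.321]
   0.17 59 [0.504 0.299] [0.529 0.327]
   0.18 26 [0.505 0.314] [0.524 0.322]
   0.19 32 [0.505 0.314] [0.526 0.325]
   0.2 44 [0.482 0.314] [0.555 0.323]
   0.21 125 [0.475 0.312] [0.555 0.329]
   0.22 29 [0.476 0.315] [0.554 0.326]
```

View pics/scenecrop.png

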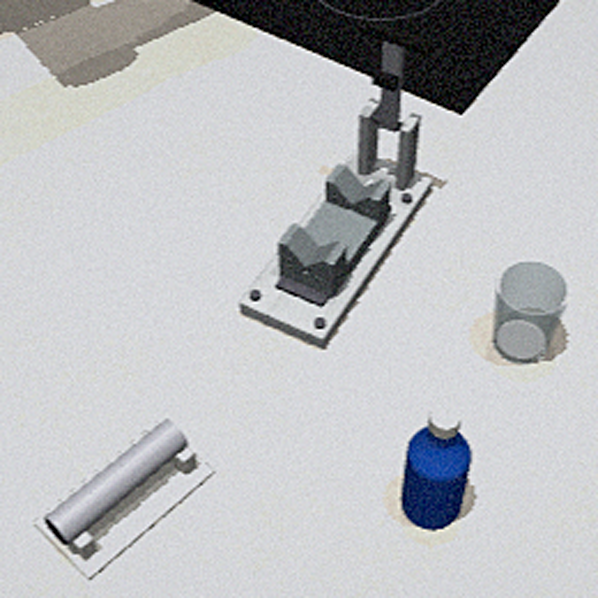

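View pics/sidecrop.png

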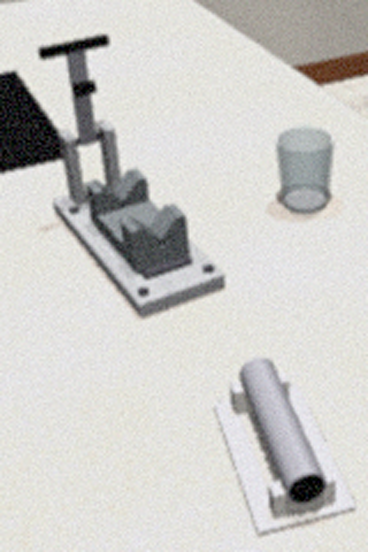

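```bash
python3 - <<'E'
from h import *
import station
print([k for k in dir(station) if k[0]!='_'], getattr(station,'finger_overhang',None))
a=np.radians(94.8); ex=np.array([np.cos(a),np.sin(a)]); ey=np.array([-ex[1],ex[0]]); o=np.array([.5239,.1978])
for n in("scene","side"):
    P=cloud(n,np.load(f"pics/{n}0.npy")).reshape(-1,3).copy(); J=np.c_[(P[:,:2]-o)@ex,(P[:,:2]-o)@ey,P[:,2]]
    def box(a,b): return J[((J>a)&(J<b)).all(1)]
    for s in(-.05,.05):
        q=box([s-.02,-.04,.035],[s+.02,.04,.09]); print(n,s,"x",np.percentile(q[:,0],[1,99]).round(4),"y",np.percentile(q[:,1],[1,99]).round(4),"z",np.percentile(q[:,2],[97,99,100]).round(4))
        q=q[(np.abs(q[:,0]-s)<.012)]
        for y in np.arange(-.032,.034,.004):
            w=q[np.abs(q[:,1]-y)<.002]
            if len(w)>2: print("   %.3f %.4f %d"%(y,np.percentile(w[:,2],90),len(w)))
    q=box([-.03,-.03,.025],[.03,.03,.09]); print(" gap floor",np.median(q[:,2]))
    q=box([.05,-.05,.196],[.16,.05,.24]); print(" bar",np.percentile(q,[2,50,98],axis=0).round(4))
    q=box([-.12,-.06,.014],[.15,.06,.026]); print(" base",np.percentile(q,[1,99],axis=0).round(4))
    q=box([.1,-.04,.085],[.15,.04,.112]); print(" posts",np.percentile(q,[1,99],axis=0).round(4))
E
```

```text
['MotionError', 'camera_info', 'finger_overhang', 'sign_off', 'snapshot', 'state'] 0.0726
scene -0.05 x [-0.0662 -0.034 ] y [-0.0339  0.0295] z [0.0748 0.0758 0.0768]
   -0.032 0.0727 62
   -0.028 0.0746 16
   -0.024 0.0745 14
   -0.020 0.0745 9
   -0.016 0.0709 7
   -0.012 0.0661 7
   -0.008 0.0627 10
   -0.004 0.0573 9
   0.000 0.0563 17
   0.004 0.0614 25
   0.008 0.0664 19
   0.012 0.0693 13
   0.016 0.0746 25
   0.020 0.0749 13
   0.024 0.0761 12
   0.028 0.0747 13
scene 0.05 x [0.0306 0.066 ] y [-0.0339  0.029 ] z [0.0752 0.0761 0.0776]
   -0.032 0.0738 52
   -0.028 0.0749 13
   -0.024 0.0752 14
   -0.020 0.0741 7
   -0.016 0.0707 7
   -0.012 0.0655 7
   -0.008 0.0619 6
   -0.004 0.0591 6
   0.000 0.0576 20
   0.004 0.0618 19
   0.008 0.0668 18
   0.012 0.0696 18
   0.016 0.0723 15
   0.020 0.0768 17
   0.024 0.0751 13
   0.028 0.0755 11
 gap floor 0.04349292501301544
 bar [[ 0.1148 -0.0397  0.1973]
 [ 0.1185 -0.002   0.214 ]
 [ 0.127   0.0369  0.2189]]
 base [[-0.1146 -0.0499  0.0145]
 [ 0.1415  0.049   0.0256]]
 posts [[ 0.1083 -0.0313  0.0869]
 [ 0.1392  0.0289  0.1115]]
sid
[... 307 characters left out ...]

   0.016 0.0730 15
   0.020 0.0733 21
   0.024 0.0718 21
   0.028 0.0713 55
side 0.05 x [0.0311 0.0669] y [-0.0344  0.0292] z [0.0724 0.0732 0.0739]
   -0.032 0.0720 10
   -0.028 0.0721 15
   -0.024 0.0732 12
   -0.020 0.0696 15
   -0.016 0.0662 16
   -0.012 0.0617 13
   -0.008 0.0577 14
   -0.004 0.0539 10
   0.000 0.0555 7
   0.004 0.0610 10
   0.008 0.0542 3
   0.012 0.0668 10
   0.016 0.0719 15
   0.020 0.0724 14
   0.024 0.0731 12
   0.028 0.0706 38
 gap floor 0.04140135301069403
 bar [[ 0.1163 -0.0394  0.1971]
 [ 0.12    0.0004  0.2102]
 [ 0.1262  0.0376  0.2164]]
 base [[-0.113  -0.0498  0.0143]
 [ 0.1393  0.0484  0.0256]]
 posts [[ 0.1104 -0.03    0.0851]
 [ 0.1415  0.0298  0.1106]]
```

>>> send_rows:
  moves:
    - {"slide":[0,0,0.005],"rotation":[0,0,-7],"gripper":1}
    - {"slide":[0,0,0.005],"rotation":[0,0,-7],"gripper":1}
    - {"slide":[0,0,0.005],"rotation":[0,0,-7],"gripper":1}
    - {"slide":[0,0,0.005],"rotation":[0,0,-7],"gripper":1}
    - {"slide":[0,0,0.005],"rotation":[0,0,-7],"gripper":1}
    - {"slide":[0,0,0.005],"rotation":[0,0,-7],"gripper":1}
    - {"slide":[0,0,0.005],"rotation":[0,0,-7],"gripper":1}
    - {"slide":[0,0,0.005],"rotation":[0,0,-7],"gripper":1}
    - {"slide":[0,0,0.005],"rotation":[0,0,-7],"gripper":1}
    - {"slide":[0,0,0.005],"rotation":[0,0,-7],"gripper":1}

```text
clock: 0.93
tool_pos: [0.121, 0.5336, 0.2477]
tcp_rot: [-3.14, -0.009, -2.113]
wrist_force: [-0.3, 0.6, 0.9]
opening: 0.0853
```

```bash
cat >> h.py <<'E'
def go(target,yaw=None):
    s=state(); R=Ro.from_euler('xyz',s["tcp_rot"]).as_matrix()
    d=np.array(target)-s["tool_pos"]; 
    print("t %.2f pos %s rpy %s open %.4f F %s"%(s["clock"],s["tool_pos"].round(4),np.degrees(s["tcp_rot"]).round(2),s["opening"],s["wrist_force"].round(2)))
    print("tool shift mm",(R.T@d*1000).round(1), "len %.1f"%(1000*np.linalg.norm(d)))
    if yaw is not None:
        Rt=Ro.from_euler('xyz',[180,0,yaw],degrees=True).as_matrix()
        print("rotvec deg",np.degrees(Ro.from_matrix(R.T@Rt).as_rotvec()).round(2), "shift after rot", (Rt.T@d*1000).round(1))
E
python3 -c "
from h import *
go([.524,-.157,.18],-100.25)"
```

```text
t 0.93 pos [0.121  0.5336 0.2477] rpy [-179.91   -0.49 -121.06] open 0.0853 F [-0.33  0.59  0.93]
tool shift mm [ 383.1 -701.4   72.1] len 802.4
rotvec deg [  0.    -0.5  -20.81] shift after rot [ 607.8 -519.5   67.7]
```

>>> send_rows:
  moves:
    - {"slide":[0,0,0],"rotation":[0,-0.2,-6.9],"gripper":1}
    - {"slide":[0,0,0],"rotation":[0,-0.2,-6.9],"gripper":1}
    - {"slide":[0,0,0],"rotation":[0,-0.1,-6.9],"gripper":1}
    - {"slide":[0.03,-0.026,0],"rotation":[0,0,0],"gripper":1}
    - {"slide":[0.03,-0.026,0],"rotation":[0,0,0],"gripper":1}
    - {"slide":[0.03,-0.026,0],"rotation":[0,0,0],"gripper":1}
    - {"slide":[0.03,-0.026,0],"rotation":[0,0,0],"gripper":1}
    - {"slide":[0.03,-0.026,0],"rotation":[0,0,0],"gripper":1}
    - {"slide":[0.03,-0.026,0],"rotation":[0,0,0],"gripper":1}
    - {"slide":[0.03,-0.026,0],"rotation":[0,0,0],"gripper":1}

```text
clock: 1.77
tool_pos: [0.2672, 0.2921, 0.2421]
tcp_rot: [3.139, -0.005, -1.717]
wrist_force: [1.2, 0.4, -0.4]
opening: 0.0855
```

```bash
python3 -c "
from h import *
go([.524,-.157,.18],-100.25)"
```

```text
t 1.77 pos [0.2672 0.2921 0.2421] rpy [179.84  -0.29 -98.36] open 0.0855 F [ 1.21  0.43 -0.44]
tool shift mm [ 406.7 -319.5   63.3] len 521.0
rotvec deg [ 0.16 -0.29  1.89] shift after rot [ 396.2 -332.6   62.1]
```

>>> send_rows:
  moves:
    - {"slide":[0.031,-0.026,0.003],"rotation":[0,0,0.6],"gripper":1}
    - {"slide":[0.031,-0.026,0.003],"rotation":[0,0,0.6],"gripper":1}
    - {"slide":[0.031,-0.026,0.003],"rotation":[0,0,0.6],"gripper":1}
    - {"slide":[0.031,-0.026,0.003],"rotation":[0,0,0],"gripper":1}
    - {"slide":[0.031,-0.026,0.003],"rotation":[0,0,0],"gripper":1}
    - {"slide":[0.031,-0.026,0.003],"rotation":[0,0,0],"gripper":1}
    - {"slide":[0.031,-0.026,0.003],"rotation":[0,0,0],"gripper":1}
    - {"slide":[0.031,-0.026,0.003],"rotation":[0,0,0],"gripper":1}
    - {"slide":[0.031,-0.026,0.003],"rotation":[0,0,0],"gripper":1}
    - {"slide":[0.031,-0.026,0.003],"rotation":[0,0,0],"gripper":1}

```text
clock: 2.6
tool_pos: [0.471, -0.0705, 0.2125]
tcp_rot: [3.141, -0.002, -1.75]
wrist_force: [0.1, 1.1, 0.8]
opening: 0.0853
```

```bash
python3 -c "
from h import *
go([.524,-.157,.18],-100.25)"
```

```text
t 2.60 pos [ 0.471  -0.0705  0.2125] rpy [ 1.7995e+02 -1.4000e-01 -1.0029e+02] open 0.0853 F [0.11 1.15 0.76]
tool shift mm [ 75.5 -67.7  32.6] len 106.5
rotvec deg [ 0.05 -0.14 -0.04] shift after rot [ 75.6 -67.6  32.5]
```

>>> send_rows:
  moves:
    - {"slide":[0.026,-0.023,0.01],"rotation":[0,0,0],"gripper":1}
    - {"slide":[0.026,-0.023,0.01],"rotation":[0,0,0],"gripper":1}
    - {"slide":[0.02,-0.018,0.01],"rotation":[0,0,0],"gripper":1}
    - {"slide":[0.004,-0.004,0.002],"rotation":[0,0,0],"gripper":1}
    - {"slide":[0,0,0],"rotation":[0,0,0],"gripper":1}

```text
clock: 3.02
tool_pos: [0.529, -0.171, 0.1773]
tcp_rot: [-3.14, -0.004, -1.761]
wrist_force: [-0.8, 1.5, 1.4]
opening: 0.0855
```

```bash
python3 - <<'E'
from h import *
go([.524,-.157,.09],-100.25)
c=cam("wrist"); p,d=snapshot("wrist"); P=cloud("wrist",d,c).reshape(-1,3)
cv2.imwrite("pics/w1.png",np.clip(p*1.6,0,255).astype(np.uint8))
t=P[((P>[.45,-.26,.037])&(P<[.6,-.05,.07])).all(1)]; print(len(t),t.min(0),t.max(0))
from scipy.optimize import least_squares
f=lambda p:np.hypot((t[:,0]-p[0]-p[1]*(t[:,1]+.155))/np.hypot(1,p[1]),t[:,2]-p[2])-.016
r=least_squares(f,[.525,.18,.036],loss='soft_l1',f_scale=.002);print(r.x,90-np.degrees(np.arctan(r.x[1])),r.fun.std())
E
```

```text
t 3.02 pos [ 0.529  -0.171   0.1773] rpy [-179.9    -0.23 -100.9 ] open 0.0855 F [-0.78  1.53  1.43]
tool shift mm [-13.2   7.7  87.3] len 88.6
rotvec deg [-0.1  -0.24 -0.65] shift after rot [-12.9   7.4  87.3]
9546 [ 0.49643634 -0.22522553  0.03705189] [ 0.55200395 -0.08190961  0.05419803]
[0.52403831 0.18003663 0.03585098] 79.79399345601453 0.0008812322863872522
```

View pics/w1.png

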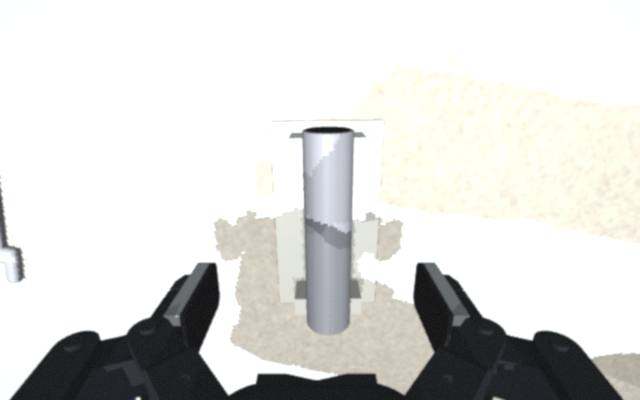

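>>> send_rows:
  moves:
    - {"slide":[-0.008,0.004,0],"rotation":[0,-0.2,-0.6],"gripper":1}
    - {"slide":[-0.005,0.003,0],"rotation":[0,0,0],"gripper":1}
    - {"slide":[0,0,0],"rotation":[0,0,0],"gripper":1}
    - {"slide":[0,0,0],"rotation":[0,0,0],"gripper":1}

```text
clock: 3.4
tool_pos: [0.5208, -0.1502, 0.1779]
tcp_rot: [3.14, 0.002, -1.745]
wrist_force: [0.5, 0.4, -0.8]
opening: 0.0852
```

```bash
python3 -c "
from h import *
go([.524,-.1555,.09],-100.25)"
```

```text
t 3.40 pos [ 0.5208 -0.1502  0.1779] rpy [ 1.7988e+02  1.0000e-01 -9.9960e+01] open 0.0852 F [ 0.46  0.4  -0.79]
tool shift mm [ 4.8 -4.2 87.9] len 88.1
rotvec deg [0.12 0.09 0.29] shift after rot [ 4.6 -4.1 87.9]
```

>>> send_rows:
  moves:
    - {"slide":[0.002,-0.002,0.016],"rotation":[0,0,0.2],"gripper":1}
    - {"slide":[0.001,-0.001,0.016],"rotation":[0,0,0],"gripper":1}
    - {"slide":[0,0,0.016],"rotation":[0,0,0],"gripper":1}
    - {"slide":[0,0,0.01],"rotation":[0,0,0],"gripper":1}
    - {"slide":[0,0,0],"rotation":[0,0,0],"gripper":1}
    - {"slide":[0,0,0],"rotation":[0,0,0],"gripper":1}

```text
clock: 3.9
tool_pos: [0.5238, -0.1486, 0.1224]
tcp_rot: [-3.138, 0.0, -1.74]
wrist_force: [0.9, 0.3, 1.0]
opening: 0.0856
```

```bash
python3 -c "
from h import *
go([.524,-.1555,.09],-100.25)"
```

```text
t 3.90 pos [ 0.5238 -0.1486  0.1224] rpy [-1.7977e+02  3.0000e-02 -9.9680e+01] open 0.0856 F [0.94 0.31 1.  ]
tool shift mm [ 6.8 -1.2 32.4] len 33.1
rotvec deg [-0.23  0.03  0.57] shift after rot [ 6.8 -1.4 32.4]
```

>>> send_rows:
  moves:
    - {"slide":[0.003,-0.001,0.01],"rotation":[-0.2,0,0.5],"gripper":1}
    - {"slide":[0.003,0,0.01],"rotation":[0,0,0],"gripper":1}
    - {"slide":[0,0,0.008],"rotation":[0,0,0],"gripper":1}
    - {"slide":[0,0,0.003],"rotation":[0,0,0],"gripper":1}
    - {"slide":[0,0,0],"rotation":[0,0,0],"gripper":1}
    - {"slide":[0,0,0],"rotation":[0,0,0],"gripper":1}

```text
clock: 4.4
tool_pos: [0.525, -0.1556, 0.0904]
tcp_rot: [-3.138, -0.0, -1.749]
wrist_force: [0.1, 0.5, -0.4]
opening: 0.0855
```

```bash
python3 -c "
from h import *
go([.524,-.1555,.09],-100.25)"
```

```text
t 4.40 pos [ 0.525  -0.1556  0.0904] rpy [-1.7982e+02 -2.0000e-02 -1.0022e+02] open 0.0855 F [ 0.08  0.47 -0.42]
tool shift mm [0.1 1.  0.3] len 1.1
rotvec deg [-0.18 -0.02  0.03] shift after rot [0.1 1.  0.4]
```

>>> send_rows:
  moves:
    - {"slide":[0,0.001,0],"rotation":[-0.2,0,0],"gripper":0}
    - {"slide":[0,0,0],"rotation":[0,0,0],"gripper":-0.1}
    - {"slide":[0,0,0],"rotation":[0,0,0],"gripper":-0.2}
    - {"slide":[0,0,0],"rotation":[0,0,0],"gripper":-1}
    - {"slide":[0,0,0],"rotation":[0,0,0],"gripper":-1}
    - {"slide":[0,0,0],"rotation":[0,0,0],"gripper":-1}
    - {"slide":[0,0,0],"rotation":[0,0,0],"gripper":-1}

```text
clock: 4.98
tool_pos: [0.5243, -0.1556, 0.0914]
tcp_rot: [-3.141, -0.001, -1.749]
wrist_force: [-0.6, -0.2, -1.3]
opening: 0.0303
```

```bash
python3 -c "
from h import *
go([.524,-.1555,.09],-100.25)"
```

```text
t 4.98 pos [ 0.5243 -0.1556  0.0914] rpy [-1.7998e+02 -4.0000e-02 -1.0022e+02] open 0.0303 F [-0.57 -0.19 -1.27]
tool shift mm [-0.   0.3  1.4] len 1.4
rotvec deg [-0.02 -0.04  0.03] shift after rot [-0.   0.3  1.4]
```

>>> send_rows:
  moves:
    - {"slide":[0,0,0],"rotation":[0,0,0],"gripper":-1}
    - {"slide":[0,0,-0.004],"rotation":[0,0,0],"gripper":-1}
    - {"slide":[0,0,-0.01],"rotation":[0,0,0],"gripper":-1}
    - {"slide":[0,0,-0.02],"rotation":[0,0,0],"gripper":-1}
    - {"slide":[0,0,-0.025],"rotation":[0,0,0],"gripper":-1}
    - {"slide":[0,0,-0.025],"rotation":[0,0,0],"gripper":-1}
    - {"slide":[0,0,-0.02],"rotation":[0,0,0],"gripper":-1}
    - {"slide":[0,0,0],"rotation":[0,0,0],"gripper":-1}

```text
clock: 5.65
tool_pos: [0.5224, -0.1546, 0.201]
tcp_rot: [3.137, 0.001, -1.749]
wrist_force: [1.4, -1.0, -2.4]
opening: 0.0302
```

```bash
python3 - <<'E'
from h import *
go([.526,.198,.19],-85.2)
c=cam("wrist"); p,d=snapshot("wrist"); 
cv2.imwrite("pics/w2.png",np.clip(p*1.4,0,255).astype(np.uint8)); np.save("pics/w2.npy",d)
np.save("pics/w2P.npy",cloud("wrist",d,c))
E
```

```text
t 5.65 pos [ 0.5224 -0.1546  0.201 ] rpy [ 1.7971e+02  5.0000e-02 -1.0021e+02] open 0.0302 F [ 1.44 -1.   -2.37]
tool shift mm [-347.6   58.9   11.5] len 352.8
rotvec deg [  0.28   0.08 -15.01] shift after rot [-351.   -33.1   11. ]
```

View pics/w2.png

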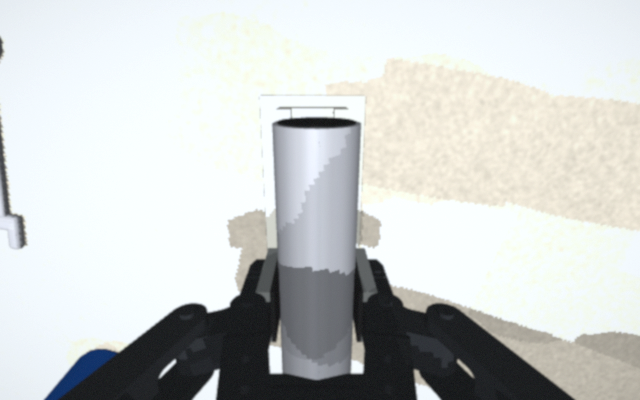

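```bash
cat >> h.py <<'E'
def tube_in_tool(P,s):
    from scipy.optimize import least_squares
    R=Ro.from_euler('xyz',s["tcp_rot"]).as_matrix(); T=(P.reshape(-1,3)-s["tool_pos"])@R
    t=T[((T>[-.02,-.02,.03])&(T<[.1,.02,.065])).all(1)]
    t=t[t[:,0]>.013]
    f=lambda p:np.hypot(t[:,1]-p[0]-p[1]*t[:,0],t[:,2]-p[2]-p[3]*t[:,0])-.016
    r=least_squares(f,[0,0,.054,0],loss='soft_l1',f_scale=.001)
    print("tube in tool: y0 %.4f dy/dx %.4f z0 %.4f dz/dx %.4f"%tuple(r.x),len(t),"rms %.4f"%r.fun.std(),"end x",np.percentile(t[:,0],[99,100]).round(4))
E
python3 - <<'E'
from h import *
tube_in_tool(np.load("pics/w2P.npy"),state())
E
```

```text
tube in tool: y0 -0.0005 dy/dx -0.0004 z0 0.0538 dz/dx 0.0026 12928 rms 0.0016 end x [0.0684 0.0686]
```

>>> send_rows:
  moves:
    - {"slide":[0,0,0],"rotation":[0.2,0,-5],"gripper":-1}
    - {"slide":[0,0,0],"rotation":[0,0,-5],"gripper":-1}
    - {"slide":[-0.01,-0.001,0],"rotation":[0,0,-5],"gripper":-1}
    - {"slide":[-0.025,-0.002,0],"rotation":[0,0,0],"gripper":-1}
    - {"slide":[-0.03,-0.003,0],"rotation":[0,0,0],"gripper":-1}
    - {"slide":[-0.03,-0.003,0],"rotation":[0,0,0],"gripper":-1}
    - {"slide":[-0.03,-0.003,0],"rotation":[0,0,0],"gripper":-1}
    - {"slide":[-0.03,-0.003,0],"rotation":[0,0,0],"gripper":-1}
    - {"slide":[-0.03,-0.003,0],"rotation":[0,0,0],"gripper":-1}
    - {"slide":[-0.03,-0.003,0],"rotation":[0,0,0],"gripper":-1}

```text
clock: 6.53
tool_pos: [0.5186, 0.0645, 0.1894]
tcp_rot: [3.128, 0.002, -1.487]
wrist_force: [0.9, -0.5, -1.5]
opening: 0.03
```

```bash
python3 - <<'E'
from h import *
go([.526,.1966,.19],-85.2)
E
```

```text
t 6.53 pos [0.5186 0.0645 0.1894] rpy [ 1.792e+02  1.400e-01 -8.522e+01] open 0.0300 F [ 0.9  -0.49 -1.52]
tool shift mm [-131.   -18.4   -0.5] len 132.3
rotvec deg [ 0.8   0.14 -0.02] shift after rot [-131.   -18.4   -0.6]
```

>>> send_rows:
  moves:
    - {"slide":[-0.026,-0.004,0],"rotation":[0.4,0,0],"gripper":-1}
    - {"slide":[-0.024,-0.004,0],"rotation":[0.3,0,0],"gripper":-1}
    - {"slide":[-0.02,-0.003,0],"rotation":[0,0,0],"gripper":-1}
    - {"slide":[-0.015,-0.002,0],"rotation":[0,0,0],"gripper":-1}
    - {"slide":[-0.01,-0.001,0],"rotation":[0,0,0],"gripper":-1}
    - {"slide":[-0.005,-0.001,0],"rotation":[0,0,0],"gripper":-1}
    - {"slide":[0,0,0],"rotation":[0,0,0],"gripper":-1}
    - {"slide":[0,0,0],"rotation":[0,0,0],"gripper":-1}

```text
clock: 7.2
tool_pos: [0.5179, 0.1757, 0.1801]
tcp_rot: [3.126, 0.003, -1.479]
wrist_force: [0.5, 0.9, -2.3]
opening: 0.0307
```

```bash
python3 - <<'E'
from h import *
go([.526,.1966,.14],-85.2)
E
```

```text
t 7.20 pos [0.5179 0.1757 0.1801] rpy [179.08   0.18 -84.71] open 0.0307 F [ 0.54  0.86 -2.31]
tool shift mm [-19.9 -10.6  40. ] len 46.0
rotvec deg [0.92 0.18 0.49] shift after rot [-20.1  -9.8  40.1]
```

>>> send_rows:
  moves:
    - {"slide":[-0.008,-0.004,0.003],"rotation":[0.5,0.1,0.3],"gripper":-1}
    - {"slide":[-0.006,-0.003,0.005],"rotation":[0.3,0,0],"gripper":-1}
    - {"slide":[-0.002,-0.001,0.005],"rotation":[0.1,0,0],"gripper":-1}
    - {"slide":[0,0,0.003],"rotation":[0,0,0],"gripper":-1}
    - {"slide":[0,0,0],"rotation":[0,0,0],"gripper":-1}
    - {"slide":[0,0,0],"rotation":[0,0,0],"gripper":-1}

```text
clock: 7.7
tool_pos: [0.5253, 0.1906, 0.1615]
tcp_rot: [-3.141, -0.0, -1.49]
wrist_force: [0.6, 0.3, -2.2]
opening: 0.0301
```

```bash
python3 - <<'E'
from h import *
go([.526,.1966,.14],-85.2)
E
```

```text
t 7.70 pos [0.5253 0.1906 0.1615] rpy [-179.99   -0.    -85.34] open 0.0301 F [ 0.63  0.33 -2.15]
tool shift mm [-5.9 -1.1 21.5] len 22.3
rotvec deg [-0.01 -0.   -0.14] shift after rot [-5.9 -1.2 21.5]
```

>>> send_rows:
  moves:
    - {"slide":[-0.003,-0.001,0.003],"rotation":[0,0,-0.1],"gripper":-1}
    - {"slide":[-0.002,0,0.003],"rotation":[0,0,0],"gripper":-1}
    - {"slide":[0,0,0],"rotation":[0,0,0],"gripper":-1}
    - {"slide":[0,0,0],"rotation":[0,0,0],"gripper":-1}

```text
clock: 8.03
tool_pos: [0.526, 0.1956, 0.1549]
tcp_rot: [-3.141, -0.0, -1.489]
wrist_force: [-0.6, 0.5, -2.4]
opening: 0.0303
```

```bash
python3 - <<'E'
from h import *
go([.526,.1966,.14],-85.2)
s=state(); c=cam("wrist"); p,d=snapshot("wrist"); P=cloud("wrist",d,c)
cv2.imwrite("pics/w3.png",np.clip(p*1.4,0,255).astype(np.uint8))
tube_in_tool(P,s)
R=Ro.from_euler('xyz',s["tcp_rot"]).as_matrix(); T=(P.reshape(-1,3)-s["tool_pos"])@R; W=P.reshape(-1,3)
a=np.radians(94.8); ex=np.array([np.cos(a),np.sin(a)]); ey=np.array([-ex[1],ex[0]]); o=np.array([.5239,.1978])
J=np.c_[(W[:,:2]-o)@ex,(W[:,:2]-o)@ey,W[:,2]]
q=(J[:,0]>-.068)&(J[:,0]<-.032)&(abs(J[:,1])<.04)&(J[:,2]>.066)&(J[:,2]<.08)
print("saddle n",q.sum(),"jig",np.percentile(J[q],[1,50,99],axis=0).round(4),"tool y",np.percentile(T[q][:,1],[1,99]).round(4))
q=(abs(J[:,0]+.015)<.13)&(abs(J[:,1])<.06)&(abs(J[:,2]-.02)<.004)
print("base",q.sum(),np.percentile(J[q],[1,99],axis=0).round(4),cv2.minAreaRect(W[q][:,:2].astype(np.float32)))
E
```

```text
t 8.03 pos [0.526  0.1956 0.1549] rpy [-1.7999e+02 -1.0000e-02 -8.5290e+01] open 0.0303 F [-0.61  0.47 -2.43]
tool shift mm [-1.  -0.  14.9] len 15.0
rotvec deg [-0.01 -0.01 -0.09] shift after rot [-1.  -0.  14.9]
tube in tool: y0 -0.0000 dy/dx -0.0009 z0 0.0554 dz/dx 0.0035 12904 rms 0.0016 end x [0.0684 0.0686]
saddle n 3464 jig [[-0.0609 -0.0347  0.0684]
 [-0.0477 -0.0227  0.0736]
 [-0.0323  0.0284  0.0754]] tool y [-0.0328  0.0303]
base 18156 [[-0.1099 -0.0504  0.0177]
 [ 0.0305  0.0477  0.0239]] ((0.5279271006584167, 0.16541653871536255), (0.10038595646619797, 0.15594148635864258), 4.728620529174805)
```

View pics/w3.png

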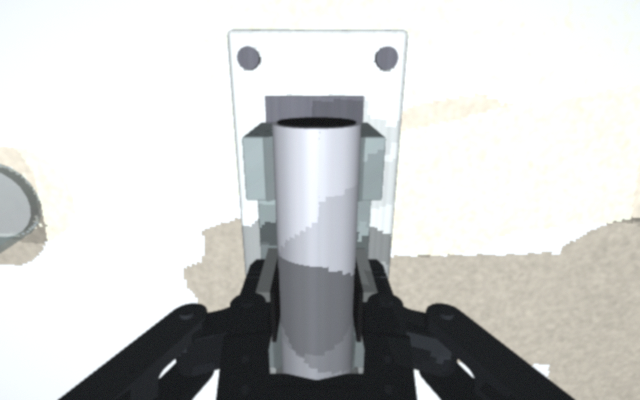

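>>> send_rows:
  moves:
    - {"slide":[-0.001,-0.001,0.005],"rotation":[0,0,0],"gripper":-1}
    - {"slide":[0,0,0.004],"rotation":[0,0,0],"gripper":-1}
    - {"slide":[0,0,0.002],"rotation":[0,0,0],"gripper":-1}
    - {"slide":[0,0,0],"rotation":[0,0,0],"gripper":-1}
    - {"slide":[0,0,0],"rotation":[0,0,0],"gripper":-1}

```text
clock: 8.5
tool_pos: [0.5271, 0.1967, 0.1429]
tcp_rot: [-3.141, -0.0, -1.489]
wrist_force: [-0.0, 0.0, -1.9]
opening: 0.03
```

```bash
python3 - <<'E'
from h import *
go([.525,.1966,.131],-85.2)
E
```

```text
t 8.50 pos [0.5271 0.1967 0.1429] rpy [-1.7998e+02 -1.0000e-02 -8.5290e+01] open 0.0300 F [-0.02  0.05 -1.9 ]
tool shift mm [-0.   2.1 11.9] len 12.1
rotvec deg [-0.02 -0.01 -0.09] shift after rot [-0.   2.1 11.9]
```

>>> send_rows:
  moves:
    - {"slide":[0,0,0.002],"rotation":[0,0,0],"gripper":-1}
    - {"slide":[0,0,0.002],"rotation":[0,0,0],"gripper":-1}
    - {"slide":[0,0,0.001],"rotation":[0,0,0],"gripper":-1}
    - {"slide":[0,0,0],"rotation":[0,0,0],"gripper":-1}
    - {"slide":[0,0,0],"rotation":[0,0,0],"gripper":-1}

```text
clock: 8.92
tool_pos: [0.5271, 0.1967, 0.1375]
tcp_rot: [-3.141, -0.0, -1.489]
wrist_force: [-0.3, 0.8, -2.3]
opening: 0.0304
```

>>> send_rows:
  moves:
    - {"slide":[0,0,0.001],"rotation":[0,0,0],"gripper":-1}
    - {"slide":[0,0,0.001],"rotation":[0,0,0],"gripper":-1}
    - {"slide":[0,0,0.0005],"rotation":[0,0,0],"gripper":-1}
    - {"slide":[0,0,0],"rotation":[0,0,0],"gripper":-1}

```text
clock: 9.25
tool_pos: [0.5273, 0.1967, 0.1349]
tcp_rot: [-3.141, -0.0, -1.489]
wrist_force: [0.2, -0.3, -2.4]
opening: 0.0304
```

>>> send_rows:
  moves:
    - {"slide":[0,0,0.0006],"rotation":[0,0,0],"gripper":-1}
    - {"slide":[0,0,0.0006],"rotation":[0,0,0],"gripper":-1}
    - {"slide":[0,0,0.0006],"rotation":[0,0,0],"gripper":-1}

```text
clock: 9.5
tool_pos: [0.5274, 0.1967, 0.1331]
tcp_rot: [-3.14, -0.0, -1.489]
wrist_force: [0.5, 0.0, -2.4]
opening: 0.0302
```

>>> send_rows:
  moves:
    - {"slide":[0,0,0.0005],"rotation":[0,0,0],"gripper":-1}
    - {"slide":[0,0,0.0005],"rotation":[0,0,0],"gripper":-1}

```text
clock: 9.67
tool_pos: [0.5274, 0.1967, 0.132]
tcp_rot: [-3.14, -0.0, -1.489]
wrist_force: [0.5, -0.3, -1.5]
opening: 0.0304
```

>>> send_rows:
  moves:
    - {"slide":[0,0,0.0005],"rotation":[0,0,0],"gripper":-1}
    - {"slide":[0,0,0.0005],"rotation":[0,0,0],"gripper":-1}

```text
clock: 9.83
tool_pos: [0.5273, 0.1967, 0.1316]
tcp_rot: [-3.14, -0.0, -1.489]
wrist_force: [-2.5, -1.2, 6.1]
opening: 0.03
```

>>> send_rows:
  moves:
    - {"slide":[0,0.0005,0.0003],"rotation":[0,0,0],"gripper":-1}

```text
clock: 9.92
tool_pos: [0.5271, 0.1967, 0.1316]
tcp_rot: [-3.14, -0.0, -1.489]
wrist_force: [1.8, -0.9, 0.4]
opening: 0.0304
```

>>> send_rows:
  moves:
    - {"slide":[0,0.0003,0.0004],"rotation":[0,0,0],"gripper":-1}
    - {"slide":[0,0,0.0004],"rotation":[0,0,0],"gripper":-1}

```text
clock: 10.08
tool_pos: [0.5271, 0.1967, 0.1316]
tcp_rot: [-3.138, -0.0, -1.489]
wrist_force: [-2.6, -1.1, 5.6]
opening: 0.0302
```

>>> send_rows:
  moves:
    - {"slide":[0,0.0002,0.0006],"rotation":[0,0,0],"gripper":-1}
    - {"slide":[0,0,0.0006],"rotation":[0,0,0],"gripper":-1}
    - {"slide":[0,0,0.0006],"rotation":[0,0,0],"gripper":-1}

```text
clock: 10.33
tool_pos: [0.5271, 0.1967, 0.1315]
tcp_rot: [-3.137, -0.0, -1.489]
wrist_force: [-2.1, 0.1, 7.2]
opening: 0.0305
```

```bash
python3 - <<'E'
from h import *
go([.525,.1966,.131],-85.2); print(state()["ft_torque"])
E
```

```text
t 10.33 pos [0.5271 0.1967 0.1315] rpy [-1.7975e+02 -1.0000e-02 -8.5310e+01] open 0.0305 F [-2.06  0.12  7.15]
tool shift mm [-0.   2.1  0.5] len 2.1
rotvec deg [-0.25 -0.01 -0.11] shift after rot [-0.   2.1  0.5]
[-0.12631233  0.54332742 -0.01333265]
```

>>> send_rows:
  moves:
    - {"slide":[0,0.0003,0.0008],"rotation":[-0.1,0,0],"gripper":-1}
    - {"slide":[0,0.0001,0.0008],"rotation":[-0.1,0,0],"gripper":-1}
    - {"slide":[0,0,0.0008],"rotation":[0,0,0],"gripper":-1}
    - {"slide":[0,0,0.0008],"rotation":[0,0,0],"gripper":-1}

```text
clock: 10.67
tool_pos: [0.5271, 0.1967, 0.1315]
tcp_rot: [-3.138, -0.0, -1.489]
wrist_force: [-3.1, -1.2, 8.2]
opening: 0.0306
```

>>> send_rows:
  moves:
    - {"slide":[0,0,0.0008],"rotation":[0,0,0],"gripper":-1}
    - {"slide":[0,0,0.0008],"rotation":[0,0,0],"gripper":-1}
    - {"slide":[0,0,0.0008],"rotation":[0,0,0],"gripper":-1}
    - {"slide":[0,0,0.0008],"rotation":[0,0,0],"gripper":-1}
    - {"slide":[0,0,0.0008],"rotation":[0,0,0],"gripper":-1}

```text
clock: 11.08
tool_pos: [0.527, 0.1967, 0.1315]
tcp_rot: [-3.136, -0.0, -1.489]
wrist_force: [-2.8, -0.7, 8.3]
opening: 0.0302
```

```bash
python3 - <<'E'
from h import *
go([.525,.1966,.131],-85.2); print(state()["ft_torque"])
E
```

```text
t 11.08 pos [0.527  0.1967 0.1315] rpy [-1.7971e+02 -2.0000e-02 -8.5300e+01] open 0.0302 F [-2.81 -0.67  8.27]
tool shift mm [-0.   2.   0.5] len 2.1
rotvec deg [-0.29 -0.02 -0.1 ] shift after rot [-0.   2.   0.5]
[-0.23200841  0.66373665 -0.03472121]
```

>>> send_rows:
  moves:
    - {"slide":[0,0.0001,0.0009],"rotation":[0,0,0],"gripper":-1}
    - {"slide":[0,0,0.0009],"rotation":[0,0,0],"gripper":-1}
    - {"slide":[0,0,0.0009],"rotation":[0,0,0],"gripper":-1}
    - {"slide":[0,0,0.0009],"rotation":[0,0,0],"gripper":-1}
    - {"slide":[0,0,0.0009],"rotation":[0,0,0],"gripper":-1}
    - {"slide":[0,0,0.0009],"rotation":[0,0,0],"gripper":-1}
    - {"slide":[0,0,0.0009],"rotation":[0,0,0],"gripper":-1}

```text
clock: 11.67
tool_pos: [0.5269, 0.1967, 0.1315]
tcp_rot: [-3.133, -0.0, -1.489]
wrist_force: [-3.6, -0.5, 8.9]
opening: 0.0303
```

>>> send_rows:
  moves:
    - {"slide":[0,0,0.0009],"rotation":[0,0,0],"gripper":-1}
    - {"slide":[0,0,0.0009],"rotation":[0,0,0],"gripper":-1}
    - {"slide":[0,0,0.0009],"rotation":[0,0,0],"gripper":-1}
    - {"slide":[0,0,0.0009],"rotation":[0,0,0],"gripper":-1}
    - {"slide":[0,0,0.0009],"rotation":[0,0,0],"gripper":-1}
    - {"slide":[0,0,0.0009],"rotation":[0,0,0],"gripper":-1}
    - {"slide":[0,0,0.0009],"rotation":[0,0,0],"gripper":-1}

```text
clock: 12.25
tool_pos: [0.5267, 0.1967, 0.1315]
tcp_rot: [-3.131, -0.0, -1.489]
wrist_force: [-2.5, -1.0, 8.7]
opening: 0.0305
```

```bash
python3 - <<'E'
from h import *
go([.525,.1966,.131],-85.2); s=state(); print(s["ft_torque"])
c=cam("wrist"); p,d=snapshot("wrist"); P=cloud("wrist",d,c); tube_in_tool(P,s)
cv2.imwrite("pics/w4.png",np.clip(p*1.4,0,255).astype(np.uint8))
E
```

```text
t 12.25 pos [0.5267 0.1967 0.1315] rpy [-1.7937e+02 -2.0000e-02 -8.5300e+01] open 0.0305 F [-2.51 -0.96  8.66]
tool shift mm [-0.   1.7  0.5] len 1.8
rotvec deg [-0.63 -0.02 -0.1 ] shift after rot [-0.   1.7  0.5]
[-0.24363469  0.76192985  0.03311477]
tube in tool: y0 0.0001 dy/dx -0.0005 z0 0.0553 dz/dx 0.0046 14277 rms 0.0018 end x [0.0684 0.0685]
```

View pics/w4.png

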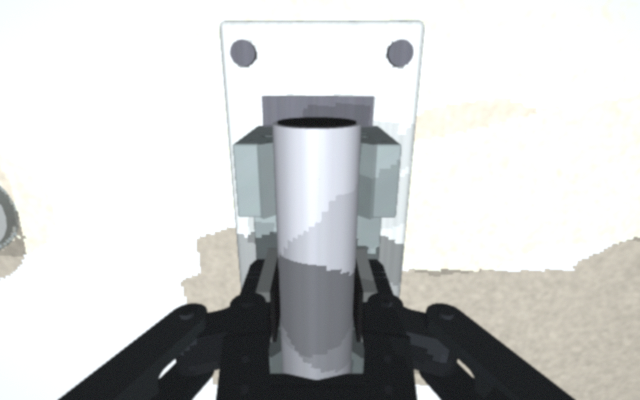

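>>> send_rows:
  moves:
    - {"slide":[0,0,0],"rotation":[0,0,0],"gripper":-1}
    - {"slide":[0,0,0],"rotation":[0,0,0],"gripper":-0.2}
    - {"slide":[0,0,0],"rotation":[0,0,0],"gripper":-0.1}
    - {"slide":[0,0,0],"rotation":[0,0,0],"gripper":0.1}
    - {"slide":[0,0,0],"rotation":[0,0,0],"gripper":0.3}
    - {"slide":[0,0,0],"rotation":[0,0,0],"gripper":0.3}
    - {"slide":[0,0,0],"rotation":[0,0,0],"gripper":0.3}

```text
clock: 12.88
tool_pos: [0.5272, 0.1969, 0.1311]
tcp_rot: [-3.13, 0.0, -1.489]
wrist_force: [-0.5, -0.5, -0.1]
opening: 0.0554
```

```bash
python3 - <<'E'
from h import *
go([.525,.1966,.131],-85.2); s=state()
c=cam("wrist"); p,d=snapshot("wrist"); P=cloud("wrist",d,c); tube_in_tool(P,s)
cv2.imwrite("pics/w5.png",np.clip(p*1.4,0,255).astype(np.uint8))
E
```

```text
t 12.88 pos [0.5272 0.1969 0.1311] rpy [-179.32    0.    -85.29] open 0.0554 F [-0.5  -0.47 -0.14]
tool shift mm [0.1 2.2 0.1] len 2.2
rotvec deg [-0.68  0.   -0.09] shift after rot [0.1 2.2 0.1]
tube in tool: y0 0.0005 dy/dx -0.0012 z0 0.0549 dz/dx 0.0037 14414 rms 0.0018 end x [0.0685 0.0687]
```

View pics/w5.png

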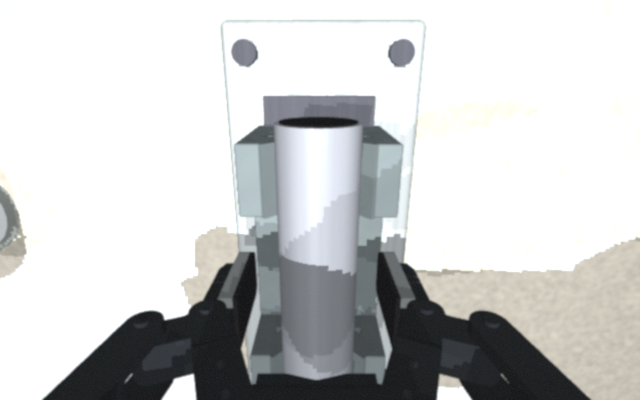

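>>> send_rows:
  moves:
    - {"slide":[0,0,-0.004],"rotation":[-0.2,0,0],"gripper":0.3}
    - {"slide":[0,0,-0.008],"rotation":[-0.2,0,0],"gripper":0.3}
    - {"slide":[0,0,-0.015],"rotation":[-0.2,0,0],"gripper":0.3}
    - {"slide":[0,0,-0.025],"rotation":[0,0,0],"gripper":0.3}
    - {"slide":[0,0,-0.03],"rotation":[0,0,0],"gripper":0.3}
    - {"slide":[0,0,-0.03],"rotation":[0,0,0],"gripper":-1}
    - {"slide":[0,0,-0.03],"rotation":[0,0,0],"gripper":-1}
    - {"slide":[0,0,-0.025],"rotation":[0,0,0],"gripper":-1}
    - {"slide":[0,0,-0.015],"rotation":[0,0,0],"gripper":-1}
    - {"slide":[0,0,0],"rotation":[0,0,0],"gripper":-1}

```text
clock: 13.77
tool_pos: [0.5254, 0.1964, 0.326]
tcp_rot: [3.139, -0.0, -1.489]
wrist_force: [-0.6, -0.2, 0.3]
opening: 0.0005
```

```bash
cat > jig.py <<'E'
from h import *
a=np.radians(94.8); ex=np.array([np.cos(a),np.sin(a)]); ey=np.array([-ex[1],ex[0]]); o=np.array([.5239,.1978])
def toJ(P): P=np.asarray(P); return np.concatenate([np.stack([(P[...,:2]-o)@ex,(P[...,:2]-o)@ey],-1),P[...,2:]],-1)
def toW(x,y,z): p=o+x*ex+y*ey; return [p[0],p[1],z]
E
python3 - <<'E'
from jig import *
go(toW(.165,-.001,.325),-85.2); print("tcp in jig",toJ(state()["tool_pos"]))
for n in("side","scene"):
    p,d=snapshot(n); cv2.imwrite(f"pics/{n}2.png",p); J=toJ(cloud(n,d)).reshape(-1,3)
    t=J[((J>[-.1,-.03,.078])&(J<[.09,.03,.1])).all(1)]; print(n,"tube jig x",np.percentile(t[:,0],[.5,99.5]).round(4),"y",np.percentile(t[:,1],[1,50,99]).round(4),"ztop",np.percentile(t[:,2],[95,99]).round(4))
    for lo,hi in((-.065,-.035),(.03,.06)):
        q=t[(t[:,0]>lo)&(t[:,0]<hi)]; print("  ztop",lo,np.percentile(q[:,2],97).round(4))
E
```

```text
t 13.77 pos [0.5254 0.1964 0.326 ] rpy [ 1.7984e+02 -1.0000e-02 -8.5290e+01] open 0.0005 F [-0.58 -0.18  0.34]
tool shift mm [-166.5    0.6    1. ] len 166.5
rotvec deg [ 0.16 -0.01 -0.09] shift after rot [-166.5    0.3    1. ]
tcp in jig [-0.00147886 -0.00134063  0.3260011 ]
side tube jig x [-0.0724  0.0709] y [-0.0159  0.0022  0.0122] ztop [0.0907 0.0913]
  ztop -0.065 0.0909
  ztop 0.03 0.0911
scene tube jig x [-0.0745  0.0681] y [-0.0178 -0.0063  0.0125] ztop [0.0937 0.0947]
  ztop -0.065 0.094
  ztop 0.03 0.0939
```

View pics/side2.png

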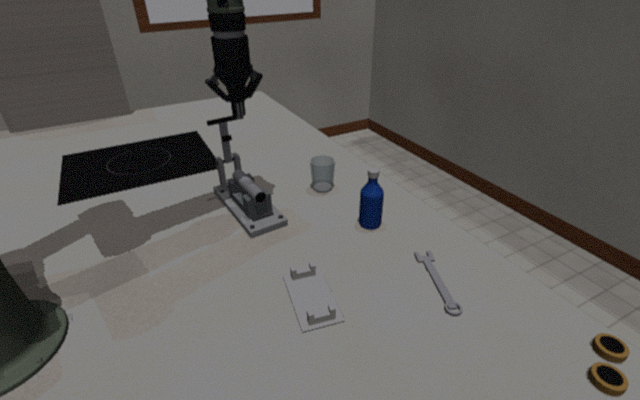

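>>> send_rows:
  moves:
    - {"slide":[-0.02,0,0],"rotation":[0.2,0,0],"gripper":-1}
    - {"slide":[-0.03,0,0],"rotation":[0,0,0],"gripper":-1}
    - {"slide":[-0.03,0,0],"rotation":[0,0,0],"gripper":-1}
    - {"slide":[-0.03,0,0],"rotation":[0,0,0],"gripper":-1}
    - {"slide":[-0.025,0,0],"rotation":[0,0,0],"gripper":-1}
    - {"slide":[-0.015,0,0],"rotation":[0,0,0],"gripper":-1}
    - {"slide":[-0.005,0,0],"rotation":[0,0,0],"gripper":-1}
    - {"slide":[0,0,0],"rotation":[0,0,0],"gripper":-1}

```text
clock: 14.53
tool_pos: [0.5065, 0.3534, 0.308]
tcp_rot: [3.118, -0.009, -1.493]
wrist_force: [-0.2, -0.2, 0.3]
opening: -0.0001
```

```bash
python3 - <<'E'
from jig import *
go(toW(.165,-.001,.266),-85.2); print("tcp in jig",toJ(state()["tool_pos"]))
E
```

```text
t 14.53 pos [0.5065 0.3534 0.308 ] rpy [178.63  -0.53 -85.55] open -0.0001 F [-0.22 -0.24  0.3 ]
tool shift mm [-8.9 -6.3 41.8] len 43.2
rotvec deg [ 1.37 -0.52 -0.35] shift after rot [-8.5 -5.3 42. ]
tcp in jig [0.15651941 0.00430733 0.30798224]
```

>>> send_rows:
  moves:
    - {"slide":[-0.006,-0.003,0.005],"rotation":[0.7,-0.3,-0.2],"gripper":-1}
    - {"slide":[-0.002,-0.002,0.012],"rotation":[0.4,-0.1,0],"gripper":-1}
    - {"slide":[0,0,0.012],"rotation":[0,0,0],"gripper":-1}
    - {"slide":[0,0,0.008],"rotation":[0,0,0],"gripper":-1}
    - {"slide":[0,0,0.003],"rotation":[0,0,0],"gripper":-1}
    - {"slide":[0,0,0],"rotation":[0,0,0],"gripper":-1}

```text
clock: 15.03
tool_pos: [0.5107, 0.3572, 0.2613]
tcp_rot: [3.134, -0.005, -1.494]
wrist_force: [0.9, -1.0, -0.7]
opening: 0.0001
```

```bash
python3 - <<'E'
from jig import *
go(toW(.14,-.001,.266),-85.2); print("tcp in jig",toJ(state()["tool_pos"]))
p,d=snapshot("side"); J=toJ(cloud("side",d)).reshape(-1,3)
cv2.imwrite("pics/side3.png",cv2.resize(p[60:260,150:350],None,fx=3,fy=3))
E
```

```text
t 15.03 pos [0.5107 0.3572 0.2613] rpy [179.58  -0.29 -85.6 ] open 0.0001 F [ 0.92 -1.01 -0.72]
tool shift mm [20.  -0.9 -4.6] len 20.5
rotvec deg [ 0.42 -0.28 -0.4 ] shift after rot [20.  -0.8 -4.7]
tcp in jig [ 1.59965781e-01 -1.63110972e-04  2.61308332e-01]
```

View pics/side3.png

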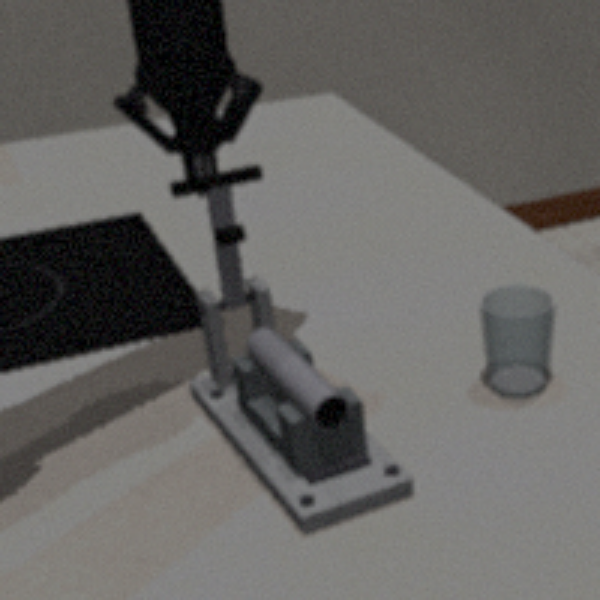

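>>> send_rows:
  moves:
    - {"slide":[0.006,0,0],"rotation":[0.3,-0.2,-0.3],"gripper":-1}
    - {"slide":[0.006,0,0],"rotation":[0,0,0],"gripper":-1}
    - {"slide":[0.005,0,0],"rotation":[0,0,0],"gripper":-1}
    - {"slide":[0.005,0,0],"rotation":[0,0,0],"gripper":-1}
    - {"slide":[0.005,0,0],"rotation":[0,0,0],"gripper":-1}

```text
clock: 15.5
tool_pos: [0.5138, 0.3292, 0.2637]
tcp_rot: [-3.14, 0.004, -1.488]
wrist_force: [-0.1, 3.2, 0.0]
opening: -0.0001
```

>>> send_rows:
  moves:
    - {"slide":[0.005,0,0],"rotation":[0,0,0],"gripper":-1}
    - {"slide":[0.005,0,0],"rotation":[0,0,0],"gripper":-1}
    - {"slide":[0.005,0,0],"rotation":[0,0,0],"gripper":-1}
    - {"slide":[0.005,0,0],"rotation":[0,0,0],"gripper":-1}

```text
clock: 15.83
tool_pos: [0.5159, 0.3078, 0.2646]
tcp_rot: [-3.139, 0.006, -1.488]
wrist_force: [0.1, 1.7, -1.7]
opening: 0.0002
```

```bash
cat > bar.py <<'E'
from jig import *
go(toW(.14,-.001,.266),-85.2); print("tcp in jig",toJ(state()["tool_pos"]))
import sys
n=sys.argv[1]; p,d=snapshot("side"); J=toJ(cloud("side",d))
cv2.imwrite(f"pics/{n}.png",cv2.resize(p[60:260,150:350],None,fx=3,fy=3))
# bar outer ends: away from strap/fingers
for lo,hi in((-.045,-.022),(.022,.045)):
    q=J[(J[...,1]>lo)&(J[...,1]<hi)&(J[...,0]>-.04)&(J[...,0]<.14)&(J[...,2]>.112)&(J[...,2]<.235)]
    if len(q): m=np.median(q,0); print("bar end pts",len(q),m.round(4),"angle~",np.arctan2(m[2]-.003-.096,.125-m[0]-.0).round(3),"r",np.hypot(m[2]-.096,.125-m[0]).round(4))
E
python3 bar.py side4
```

```text
t 15.83 pos [0.5159 0.3078 0.2646] rpy [-179.84    0.36  -85.23] open 0.0002 F [ 0.12  1.71 -1.65]
tool shift mm [-29.7   0.2  -1.2] len 29.8
rotvec deg [-0.16  0.36 -0.03] shift after rot [-29.7   0.2  -1.4]
tcp in jig [ 0.11026672 -0.00121116  0.26464341]
bar end pts 40 [ 0.0836 -0.0315  0.2052] angle~ 1.199 r 0.1167
bar end pts 42 [0.0847 0.0312 0.2041] angle~ 1.204 r 0.1154
```

>>> send_rows:
  moves:
    - {"slide":[0.005,0,0.002],"rotation":[0,0.2,0],"gripper":-1}
    - {"slide":[0.005,0,0.002],"rotation":[0,0.2,0],"gripper":-1}
    - {"slide":[0.005,0,0.002],"rotation":[0,0,0],"gripper":-1}
    - {"slide":[0.005,0,0.002],"rotation":[0,0,0],"gripper":-1}
    - {"slide":[0.005,0,0.001],"rotation":[0,0,0],"gripper":-1}

```text
clock: 16.3
tool_pos: [0.5184, 0.2797, 0.2551]
tcp_rot: [-3.138, -0.003, -1.488]
wrist_force: [0.1, 1.6, -0.0]
opening: 0.0
```

```bash
python3 bar.py side5
```

```text
t 16.30 pos [0.5184 0.2797 0.2551] rpy [-1.7981e+02 -1.6000e-01 -8.5260e+01] open 0.0000 F [ 0.1   1.56 -0.04]
tool shift mm [-57.9   0.3 -11. ] len 58.9
rotvec deg [-0.19 -0.16 -0.06] shift after rot [-57.9   0.3 -10.9]
tcp in jig [ 0.08209855 -0.00132934  0.25514345]
bar end pts 63 [ 0.0568 -0.0301  0.192 ] angle~ 0.938 r 0.1178
bar end pts 59 [0.0574 0.0289 0.1912] angle~ 0.938 r 0.1167
```

>>> send_rows:
  moves:
    - {"slide":[-0.004,0,-0.006],"rotation":[0,0,0],"gripper":-1}
    - {"slide":[0,0,-0.015],"rotation":[0,0,0],"gripper":-1}
    - {"slide":[0,0,-0.015],"rotation":[0,0,0],"gripper":-1}
    - {"slide":[0.004,0,-0.005],"rotation":[0,0,0],"gripper":-1}
    - {"slide":[0.012,0,0],"rotation":[0,0,0],"gripper":-1}
    - {"slide":[0.015,0,0],"rotation":[0,0,0],"gripper":-1}
    - {"slide":[0.015,0,0],"rotation":[0,0,0],"gripper":-1}
    - {"slide":[0.01,0,0],"rotation":[0,0,0],"gripper":-1}
    - {"slide":[0.005,0,0],"rotation":[0,0,0],"gripper":-1}
    - {"slide":[0,0,0],"rotation":[0,0,0],"gripper":-1}

```text
clock: 17.18
tool_pos: [0.5228, 0.2146, 0.2973]
tcp_rot: [-3.14, -0.012, -1.491]
wrist_force: [0.3, -0.2, 0.3]
opening: -0.0001
```

```bash
python3 bar.py side6
```

```text
t 17.18 pos [0.5228 0.2146 0.2973] rpy [-179.92   -0.67  -85.41] open -0.0001 F [ 0.32 -0.2   0.32]
tool shift mm [-123.5   -0.2   29.9] len 127.1
rotvec deg [-0.08 -0.67 -0.21] shift after rot [-123.2   -0.7   31.3]
tcp in jig [ 0.01684567 -0.00029751  0.29730718]
bar end pts 41 [ 0.0411 -0.0316  0.1773] angle~ 0.751 r 0.1168
bar end pts 44 [0.0414 0.0308 0.179 ] angle~ 0.763 r 0.1178
```

View pics/side6.png

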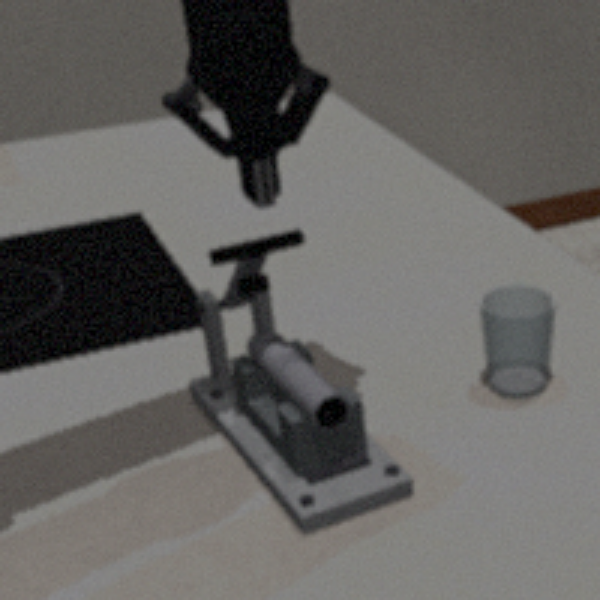

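>>> send_rows:
  moves:
    - {"slide":[0,0,0],"rotation":[0,-0.5,-0.2],"gripper":-1}
    - {"slide":[0,0,0],"rotation":[0,0,0],"gripper":-1}
    - {"slide":[0,0,0],"rotation":[0,0,0],"gripper":-1}
    - {"slide":[0,0,0],"rotation":[0,0,0],"gripper":-1}
    - {"slide":[0,0,0],"rotation":[0,0,0],"gripper":-1}
    - {"slide":[0,0,0],"rotation":[0,0,0],"gripper":-1}
    - {"slide":[0,0,0],"rotation":[0,0,0],"gripper":-1}
    - {"slide":[0,0,0],"rotation":[0,0,0],"gripper":-1}
    - {"slide":[0,0,0],"rotation":[0,0,0],"gripper":-1}
    - {"slide":[0,0,0],"rotation":[0,0,0],"gripper":-1}

```text
clock: 18.07
tool_pos: [0.5223, 0.2175, 0.2965]
tcp_rot: [-3.141, -0.001, -1.483]
wrist_force: [0.3, -0.3, -0.2]
opening: 0.0
```

>>> send_rows:
  moves:
    - {"slide":[0,0,0.005],"rotation":[0,0,0],"gripper":-1}
    - {"slide":[0,0,0.005],"rotation":[0,0,0],"gripper":-1}
    - {"slide":[0,0,0.004],"rotation":[0,0,0],"gripper":-1}
    - {"slide":[0,0,0.004],"rotation":[0,0,0],"gripper":-1}
    - {"slide":[0,0,0.004],"rotation":[0,0,0],"gripper":-1}
    - {"slide":[0,0,0.004],"rotation":[0,0,0],"gripper":-1}
    - {"slide":[0,0,0.002],"rotation":[0,0,0],"gripper":-1}
    - {"slide":[0,0,0],"rotation":[0,0,0],"gripper":-1}
    - {"slide":[0,0,0],"rotation":[0,0,0],"gripper":-1}
    - {"slide":[0,0,0],"rotation":[0,0,0],"gripper":-1}

```text
clock: 18.9
tool_pos: [0.5218, 0.2172, 0.2643]
tcp_rot: [3.14, -0.002, -1.483]
wrist_force: [-0.0, 0.0, 0.5]
opening: 0.0001
```

```bash
python3 bar.py side7
```

```text
t 18.90 pos [0.5218 0.2172 0.2643] rpy [ 1.7991e+02 -9.0000e-02 -8.4970e+01] open 0.0001 F [-0.02  0.02  0.48]
tool shift mm [-120.5   -2.    -1.9] len 120.6
rotvec deg [ 0.09 -0.09  0.23] shift after rot [-120.5   -1.5   -1.7]
tcp in jig [0.01946837 0.00051812 0.26432061]
bar end pts 43 [ 0.0109 -0.0299  0.1266] angle~ 0.238 r 0.1181
bar end pts 43 [0.0117 0.0312 0.1262] angle~ 0.236 r 0.1172
```

>>> send_rows:
  moves:
    - {"slide":[0.003,-0.001,0.008],"rotation":[0,0,0.2],"gripper":-1}
    - {"slide":[0.002,-0.001,0.01],"rotation":[0,0,0],"gripper":-1}
    - {"slide":[0,0,0.01],"rotation":[0,0,0],"gripper":-1}
    - {"slide":[0,0,0.008],"rotation":[0,0,0],"gripper":-1}
    - {"slide":[0,0,0.005],"rotation":[0,0,0],"gripper":-1}
    - {"slide":[0,0,0.002],"rotation":[0,0,0],"gripper":-1}
    - {"slide":[0,0,0],"rotation":[0,0,0],"gripper":-1}
    - {"slide":[0,0,0],"rotation":[0,0,0],"gripper":-1}

```text
clock: 19.62
tool_pos: [0.524, 0.2114, 0.2159]
tcp_rot: [3.139, -0.002, -1.487]
wrist_force: [-0.0, 0.5, 0.9]
opening: -0.0001
```

```bash
python3 bar.py side8
```

```text
t 19.62 pos [0.524  0.2114 0.2159] rpy [ 1.7985e+02 -1.0000e-01 -8.5220e+01] open -0.0001 F [-0.03  0.53  0.91]
tool shift mm [-126.3    0.5  -50.3] len 136.0
rotvec deg [ 0.15 -0.1  -0.02] shift after rot [-126.4    0.3  -50.1]
tcp in jig [ 0.0135755  -0.00127632  0.21589897]
bar end pts 193 [ 0.0066 -0.0346  0.2047] angle~ 0.729 r 0.1607
bar end pts 153 [0.0026 0.0334 0.2035] angle~ 0.707 r 0.1629
```

View pics/side8.png

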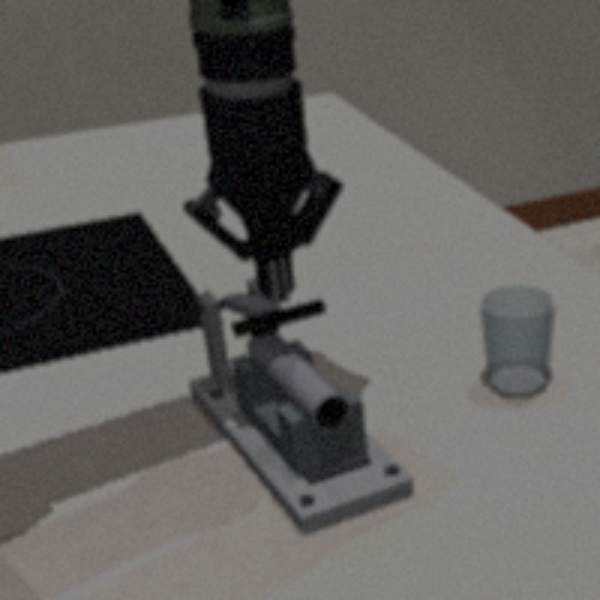

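Tips are centred above the bar (bar at ~(280,318) in this crop). Now feel down.

>>> send_rows:
  moves:
    - {"slide":[0,0,0.003],"rotation":[0,0,0],"gripper":-1}
    - {"slide":[0,0,0.003],"rotation":[0,0,0],"gripper":-1}
    - {"slide":[0,0,0.002],"rotation":[0,0,0],"gripper":-1}
    - {"slide":[0,0,0.001],"rotation":[0,0,0],"gripper":-1}

```text
clock: 20.0
tool_pos: [0.525, 0.2119, 0.2077]
tcp_rot: [-3.141, -0.001, -1.487]
wrist_force: [0.0, -0.1, 0.3]
opening: -0.0
```

>>> send_rows:
  moves:
    - {"slide":[0,0,0.001],"rotation":[0,0,0],"gripper":-1}
    - {"slide":[0,0,0.001],"rotation":[0,0,0],"gripper":-1}
    - {"slide":[0,0,0.001],"rotation":[0,0,0],"gripper":-1}

```text
clock: 20.25
tool_pos: [0.5251, 0.212, 0.2046]
tcp_rot: [-3.141, -0.001, -1.487]
wrist_force: [-0.5, 0.1, 0.9]
opening: 0.0001
```

>>> send_rows:
  moves:
    - {"slide":[0,0,0.001],"rotation":[0,0,0],"gripper":-1}
    - {"slide":[0,0,0.001],"rotation":[0,0,0],"gripper":-1}

```text
clock: 20.42
tool_pos: [0.5252, 0.2116, 0.2028]
tcp_rot: [-3.14, -0.002, -1.487]
wrist_force: [-2.1, -1.1, 4.5]
opening: -0.0
```

>>> send_rows:
  moves:
    - {"slide":[0,0,0.0008],"rotation":[0,0,0],"gripper":-1}
    - {"slide":[0,0,0.0008],"rotation":[0,0,0],"gripper":-1}
    - {"slide":[0,0,0.0008],"rotation":[0,0,0],"gripper":-1}

```text
clock: 20.67
tool_pos: [0.5252, 0.2112, 0.2014]
tcp_rot: [-3.14, -0.003, -1.487]
wrist_force: [-2.5, -1.1, 6.0]
opening: 0.0001
```

>>> send_rows:
  moves:
    - {"slide":[0,0,0.0008],"rotation":[0,0,0],"gripper":-1}
    - {"slide":[0,0,0.0008],"rotation":[0,0,0],"gripper":-1}
    - {"slide":[0,0,0.0008],"rotation":[0,0,0],"gripper":-1}

```text
clock: 20.92
tool_pos: [0.5251, 0.211, 0.2005]
tcp_rot: [-3.139, -0.003, -1.487]
wrist_force: [-2.9, -1.4, 7.2]
opening: 0.0002
```

>>> send_rows:
  moves:
    - {"slide":[0,0,0.001],"rotation":[0,0,0],"gripper":-1}
    - {"slide":[0,0,0.001],"rotation":[0,0,0],"gripper":-1}
    - {"slide":[0,0,0.001],"rotation":[0,0,0],"gripper":-1}

```text
clock: 21.17
tool_pos: [0.5251, 0.2108, 0.1997]
tcp_rot: [-3.137, -0.004, -1.487]
wrist_force: [-2.7, -0.3, 8.8]
opening: -0.0001
```

>>> send_rows:
  moves:
    - {"slide":[0,0,0.001],"rotation":[0,0,0],"gripper":-1}
    - {"slide":[0,0,0.001],"rotation":[0,0,0],"gripper":-1}
    - {"slide":[0,0,0.001],"rotation":[0,0,0],"gripper":-1}
    - {"slide":[0,0,0.001],"rotation":[0,0,0],"gripper":-1}

```text
clock: 21.5
tool_pos: [0.5249, 0.2106, 0.1992]
tcp_rot: [-3.135, -0.004, -1.487]
wrist_force: [-3.1, -1.9, 8.8]
opening: -0.0
```

Hold at about 10 N for over a second.

>>> send_rows:
  moves:
    - {"slide":[0,0,0.0011],"rotation":[0,0,0],"gripper":-1}
    - {"slide":[0,0,0.0011],"rotation":[0,0,0],"gripper":-1}
    - {"slide":[0,0,0.0011],"rotation":[0,0,0],"gripper":-1}
    - {"slide":[0,0,0.0011],"rotation":[0,0,0],"gripper":-1}
    - {"slide":[0,0,0.0011],"rotation":[0,0,0],"gripper":-1}
    - {"slide":[0,0,0.0011],"rotation":[0,0,0],"gripper":-1}
    - {"slide":[0,0,0.0011],"rotation":[0,0,0],"gripper":-1}

```text
clock: 22.08
tool_pos: [0.5246, 0.2104, 0.1986]
tcp_rot: [-3.131, -0.004, -1.487]
wrist_force: [-3.5, -1.7, 9.9]
opening: -0.0
```

>>> send_rows:
  moves:
    - {"slide":[0,0,0.0011],"rotation":[0,0,0],"gripper":-1}
    - {"slide":[0,0,0.0011],"rotation":[0,0,0],"gripper":-1}
    - {"slide":[0,0,0.0011],"rotation":[0,0,0],"gripper":-1}
    - {"slide":[0,0,0.0011],"rotation":[0,0,0],"gripper":-1}
    - {"slide":[0,0,0.0011],"rotation":[0,0,0],"gripper":-1}
    - {"slide":[0,0,0.0011],"rotation":[0,0,0],"gripper":-1}
    - {"slide":[0,0,0.0011],"rotation":[0,0,0],"gripper":-1}

```text
clock: 22.67
tool_pos: [0.5243, 0.2104, 0.1985]
tcp_rot: [-3.127, -0.003, -1.486]
wrist_force: [-3.4, -1.6, 10.8]
opening: 0.0001
```

>>> send_rows:
  moves:
    - {"slide":[0,0,0.001],"rotation":[0,0,0],"gripper":-1}
    - {"slide":[0,0,0.001],"rotation":[0,0,0],"gripper":-1}
    - {"slide":[0,0,0],"rotation":[0,0,0],"gripper":-1}
    - {"slide":[0,0,-0.003],"rotation":[0,0,0],"gripper":-1}
    - {"slide":[0,0,-0.005],"rotation":[0,0,0],"gripper":-1}
    - {"slide":[0,0,-0.015],"rotation":[0,0,0],"gripper":-1}
    - {"slide":[0,0,-0.025],"rotation":[0,0,0],"gripper":-1}
    - {"slide":[0,0,-0.025],"rotation":[0,0,0],"gripper":-1}
    - {"slide":[0,0,-0.015],"rotation":[0,0,0],"gripper":-1}
    - {"slide":[0,0,0],"rotation":[0,0,0],"gripper":-1}

```text
clock: 23.5
tool_pos: [0.5218, 0.2111, 0.2896]
tcp_rot: [-3.128, -0.001, -1.486]
wrist_force: [-0.3, 0.2, 0.2]
opening: -0.0001
```

>>> send_rows:
  moves:
    - {"slide":[0,0,0],"rotation":[0,0,0],"gripper":-1}
    - {"slide":[0,0,0],"rotation":[0,0,0],"gripper":-1}
    - {"slide":[0,0,0],"rotation":[0,0,0],"gripper":-1}
    - {"slide":[0,0,0],"rotation":[0,0,0],"gripper":-1}

```text
clock: 23.83
tool_pos: [0.5214, 0.211, 0.2874]
tcp_rot: [-3.13, -0.001, -1.486]
wrist_force: [0.3, 0.4, 0.9]
opening: -0.0003
```

```bash
python3 bar.py side9; python3 - <<'E'
from jig import *
for n in("side","scene"):
    p,d=snapshot(n); J=toJ(cloud(n,d)).reshape(-1,3)
    if n=="scene": cv2.imwrite("pics/scene9.png",cv2.resize(p[40:240,250:450],None,fx=3,fy=3))
    t=J[((J>[-.1,-.02,.078])&(J<[.02,.015,.1])).all(1)]; print(n,"tube x0",np.percentile(t[:,0],.5).round(4),"ztop",np.percentile(t[:,2],[95,99]).round(4))
E
```

```text
t 23.83 pos [0.5214 0.211  0.2874] rpy [-1.7933e+02 -8.0000e-02 -8.5120e+01] open -0.0003 F [0.28 0.38 0.88]
tool shift mm [-126.6   -2.3   21.2] len 128.4
rotvec deg [-0.67 -0.08  0.08] shift after rot [-126.6   -2.4   21.4]
tcp in jig [0.01338043 0.00139704 0.2873505 ]
bar end pts 41 [ 0.0105 -0.0307  0.1251] angle~ 0.224 r 0.1182
bar end pts 42 [0.011  0.0317 0.1246] angle~ 0.221 r 0.1175
side tube x0 -0.0733 ztop [0.0908 0.0917]
scene tube x0 -0.0742 ztop [0.0936 0.0951]
```

View pics/side9.png

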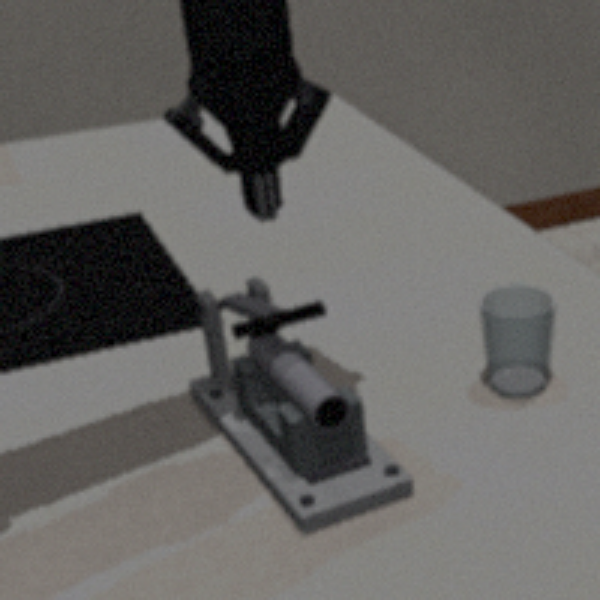

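View pics/scene9.png

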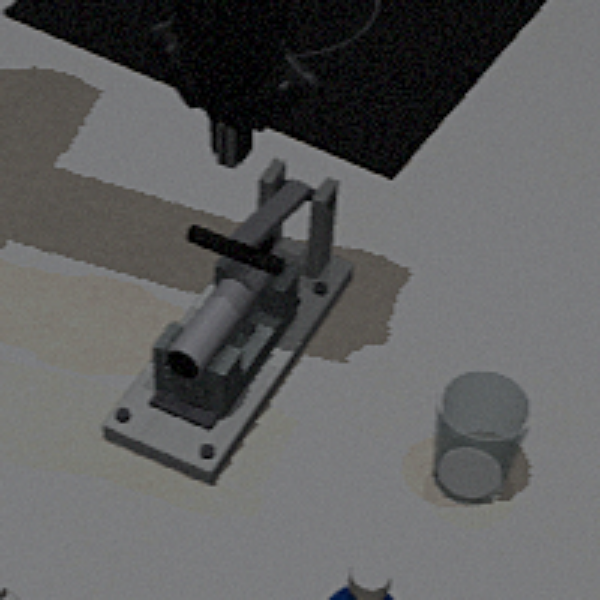

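```bash
python3 -c "
from station import *
print(sign_off())"
```

```text
the job is handed in; nothing more can be done
None
```

The tube is in the V-block jig, held under the foot of the closed clamp, and the job was handed in at about 24 s. `sign_off()` gives no verdict, so what follows is my own reading.

- **Placing:** I took the tube off the rack and lowered it into the V in sub-millimetre steps. It touched with its axis about 77 mm above the counter, against 76 mm predicted from the camera images.
- **First push:** I pressed it down while still holding it. The wrist read 8 to 9 N for about 1.5 s, which is roughly 11 N on the saddles once the tube's own weight is added. I then let go.
- **Clamping:** I pushed the bar from its far side to about 0.94 rad and the arm sank onto the tube by itself. I pressed the bar from above at 9 to 11 N for a little over 1 s, then lifted clear.

**Last checks:**
- The tube sits level over both saddles, about 1 to 2 mm off the middle of the jig along its length.
- The clamp arm stayed at about 0.22 rad with nothing touching it, within the stated 0.05 to 0.38.
- The gripper is about 90 mm above the bar.
- I never moved near the soap, glass or wrench.

**Disagreements:**
- The cameras differed by about 2 to 3 mm on tube height and about 1 mm on the saddles' sideways offset, so I settled both by feel.
- Both pushes carried a side force of 2 to 4 N.

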